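# Gauge a rock slab, then hold the scanner hood at its balance

### The arm

A 6-joint arm with a two-finger parallel gripper is mounted at the origin on the work surface. World frame = base frame: x ahead of the robot, y to its left, z up, the work surface at z = 0. Lengths are in mm, angles in rad, forces in N, time in s.
With the tool pointing down it reaches from about 300 to 775 mm from the base axis. Payload 14.6 kg.
Tool frame: the origin (TCP) lies on the centre line of the jaws, within the pads' length; the fingertips stand manip.finger_overhang ahead of it and the grasp point (between the pads) lies 11 mm behind it (manip.finger_overhang is the distance from the TCP to the fingertips, in mm); y points along the fingers, x is the direction in which the jaws open and shut, and the axes are right-handed (so a half turn about y gives the same grasp; the last joint's range is limited). The gripper opens to 94 mm and grips with 3 to 60 N. Pads are 16 mm wide; open, the fingers measure 119 mm over their backs; the gripper's body (75 mm by 177 mm) begins 78 mm behind the grasp point.
Start: joints at [1.217, 0.3, 1.521, -0, 1.321, -0.067], TCP at [155.584, 527.525, 213.446] pointing down, gripper open.
Joint ranges: [-3.03, 3.03], [-0.79, 2.21], [0.23, 2.52], [-1.04, 4.18], [0, 3.07], [-2.55, 2.55]. Speed limits (rad/s): [2.22, 2.22, 2.57, 3.14, 3.14, 3.14].

### API

Orientations are given as [roll, pitch, yaw] about the fixed x, y, z axes, in that order (R = Rz(yaw) Ry(pitch) Rx(roll)).
In Python, from cell import monitor, viewer, ticket, manip gives the robot as it stands.
- The arm moves only by the shell command python3 -m jog 'ROWS' [FORCE]. ROWS is JSON, a list of rows, each an object of numbers: "grip": the finger opening in cm, from 0 to 9.4; "dx", "dy", "dz": the shift along the tool's x, y, z in cm; "spin": the turn about the tool's y in degrees. In form: [{"grip": .., "dx": .., "dy": .., "dz": .., "spin": ..}, ...]. A call has 1 to 20 rows; each row is the pose to reach, as a shift and turn from the pose commanded when the call began, along the tool's axes at that moment; what a row does not reach only later rows make up. A row lasts 1/8 s, in which the tool goes at most 62.5 mm and 10.7 degrees, less where a joint would pass 70% of its speed; a pose out of reach is approached as far as the arm can. A call with a gripper value outside its range is refused whole. The fingers move at their own pace and stop on an object; FORCE is the grip in N (left out, the last holds). Time passes only in rows, so rows that repeat a pose let the fingers close. It gives the time, the measured TCP pose, the force and the opening at its end, in the units of the state.
- monitor.read_state(): the state, without advancing time (a new reading comes with each control period).
- viewer.camera(name): name is "scene" or "top" or "wrist"; returns a dict with "color" (400x640x3 uint8, red, green, blue), "vertical_fov" (degrees; the focal length in pixels is half the picture's height over the tangent of half this angle, whatever the lens; pixels are square), "cx", "cy" (the principal point, pixels), "k1" (the pictures are not rectified: a ray, as slopes to the right and down, at radius r is drawn at 1 + k1 r^2 times it, then the intrinsics apply), "rvec" (rotation vector, rad) and "tvec" (3), from world to camera coordinates, as OpenCV has them. Camera axes: x right, y down, z forward; pixel columns grow to the right and rows downward; lengths in mm; the calibration is good to about 2 mm. A picture is of the moment at which its call begins. There is no depth.
- ticket.sign_off(): hands the job in, once; it reports no verdict.
The state is a dict: "clock": time; "joints": joint angles; "qd": joint speeds; "effort": joint torques, N m; "eef_pos": TCP position; "eef_rot": TCP orientation; "wrist_force": force on the tool from outside, world axes, zero at the start; "moment": the same for the moment, N m; "finger_gap": finger opening in mm.
Only numpy, scipy, OpenCV 4.12 (cv2) and the standard library are available. Lean on these libraries where they do the work, as an engineer would, in place of code of your own. Each camera call takes 0.05 s, during which the arm holds its last target. There are 200 camera calls.

### The job

Gauge the sawn rock slab on the bench calliper: slide the jaw shut until it presses the slab gently against the fixed jaw, and leave it closed there. Then raise the slab scanner's sprung hood by its bar past its balance point, bring it back and hold it still just below that point, 5 to 10 degrees under it, so that a colleague can load the slab and the hood will shut by itself once let go. Finish while still holding the hood, and leave the other specimens and tools where they are.

Things in the scene. Friction and masses are not known exactly. Their poses are not given: they have to be found in the camera images.
- scanner: Benchtop slab scanner, fixed: white box 240 x 240 mm, 85 mm high, with an open well under a grey hood. Origin on the table, 20 mm behind the front face, midway across; +x points to its back, away from the robot at yaw 0, z up. Stands on either the left or the right half of the table, turned up to 0.2 rad.
- hood (a joint): Hood angle about the level hinge at the scanner's back: 0 shut (as at the start), 1.2 rad fully open. Balance point at 0.85 rad (49 degrees): below it the weight wins and the hood falls shut, above it the spring swings it up to the stop. Raising takes 4 N at the handle at 0, ever less up to balance. At balance a pointer on its left side meets a rib on the hinge quadrant.
- hood_handle (a point): Middle of the hood's bar handle: a steel round bar 12 mm thick, 140 mm long, along the scanner's y, standing 46 mm clear of the hood's front edge (free length between its two arms 116 mm). It can be pinched from above with a finger on either side and rolls between the pads. At hood angle 0 it is 255 mm in front of and 35 mm above the hinge line, 120 mm above the table.
- hood_hinge (a point): Middle of the hood's hinge line, 185 mm behind the scanner's origin, 85 mm above the table; the line runs along the scanner's y. The hood is a grey shell 240 mm wide, 200 mm long, reaching 43 mm above this line when shut, 1.8 kg.
- calliper: Bench calliper, fixed: aluminium beam 290 x 70 mm, 18 mm high, slab rests on its top. Origin under the beam on the table, 10 mm from the beam's middle towards the fixed jaw; its x axis runs along the beam towards the fixed jaw (far end). Stands on the half of the table that the scanner does not, turned up to 0.3 rad.
- fixed_jaw: Fixed steel jaw at the calliper's far end, 70 mm wide, 25 mm thick, 45 mm high above the beam. Origin at the foot of its gauging face, 85 mm along the calliper's +x.
- jaw (a joint): Travel of the sliding jaw along the calliper's +x, in m, 0 to 0.125, starting between 0 and 0.045; it is shut on the slab (slab touching both jaws) at 0.090. It stays where left (1 N of friction).
- jaw_grip (a point): Centre of the top of the jaw's thumb grip, an upright black block 24 x 24 mm, sides along the calliper's axes, free for its upper 60 mm; the top is 97 mm above the table, 54 mm behind the gauging face (30 mm clear to the back of the face plate).
- jaw_face (a point): Middle of the sliding jaw's gauging face (66 mm wide, 45 mm high), 40 mm above the table; at travel 0 it is 55 mm towards -x from the calliper's origin.
- slab: Sawn rock slab, loose, standing on the beam between the jaws: 50 mm along the calliper, 80 mm across, 45 mm high, about 0.45 kg. Origin at the centre of its underside. At the start a few mm short of the fixed jaw.
- rock_a: Dark brown broken rock 70 x 50 x 35 mm, origin under its middle, lying beyond the calliper's far end. Leave alone.
- rock_b: Pale rock 50 x 60 x 30 mm, origin under its middle, near the robot in the middle. Leave alone.
- rock_c: Ochre rock 80 x 60 x 40 mm, origin under its middle, at the left side. Leave alone.
- rock_d: Grey rock 75 x 90 x 45 mm, origin under its middle, at the right side. Leave alone.
- loupe: Hand lens, round 34 mm, 20 mm high, with a flat steel cover, lying in front of the scanner. Origin under the lens. Leave alone.
- brush: Dusting brush lying at the left, origin under its middle. Leave alone.
- jar: Small jar, 56 mm across, 80 mm high, at the right. Origin under its middle. Leave alone.
Not all that is in view belongs to the job. Leave any blue look-alike of the slab alone.

How it is judged:
By the outcome, as a careful person would: the job done as asked, in the order asked, and still so for the second after the job is handed in, while the arm keeps its last pose, push and grip.
It also fails if it takes over 61 s, if anything falls off the work surface, if the arm or the gripper's body presses on something with over 40 N, if the wrist force passes 120 N, or if a joint passes its speed limit or range.

## Working session

There is one attempt and no reset: what is moved stays moved. The work goes in short steps, Python scripts to look and compute and a shell command to move; the robot and the scene stay as the last step left them, time stands still between calls to the robot, and variables do not carry over. Pictures are saved under pics/ and viewed, about 8 in all and at most 12, crops included, and the job is handed in when it is done.

```bash
mkdir -p pics; ls
cat > h.py <<'E'
import numpy as np,cv2
from cell import monitor,viewer,ticket,manip
from scipy.spatial.transform import Rotation as R
def snap(n,f=None):
    c=viewer.camera(n)
    np.save(f'pics/{f or n}.npy',c,allow_pickle=True)
    cv2.imwrite(f'pics/{f or n}.png',c['color'][:,:,::-1]); return c
def load(f): return np.load(f'pics/{f}.npy',allow_pickle=True).item()
def KD(c):
    f=200/np.tan(np.radians(c['vertical_fov'])/2)
    return np.array([[f,0,c['cx']],[0,f,c['cy']],[0,0,1.]]),np.array([c['k1'],0,0,0,0.])
def ray(c,px):
    K,D=KD(c); n=cv2.undistortPoints(np.array(px,float).reshape(-1,1,2),K,D)[:,0]
    Rm=cv2.Rodrigues(np.array(c['rvec'],float))[0]
    return -Rm.T@np.array(c['tvec'],float).ravel(),np.c_[n,np.ones(len(n))]@Rm
def onz(c,px,z):
    o,d=ray(c,px); return o+d*((z-o[2])/d[:,2])[:,None]
def proj(c,P):
    K,D=KD(c); return cv2.projectPoints(np.array(P,float).reshape(-1,1,3),np.array(c['rvec'],float),np.array(c['tvec'],float),K,D)[0][:,0]
E
python3 - <<'E'
from h import *
for n in('scene','top'): 
    c=snap(n); print(n,c['vertical_fov'],c['cx'],c['cy'],c['k1'],c['rvec'],c['tvec'])
s=monitor.read_state();print(s);print(manip.finger_overhang,R.from_euler('xyz',s['eef_rot']).as_matrix())
a=np.hstack([cv2.imread('pics/top.png')]);
E
```

```text
pics
scene 48.02855523482264 321.76161450995704 200.17450245259283 -0.1178014065340301 [ 2.04423014  0.71476916 -0.37507365] [-455.56600351 -107.28992279 1621.04867818]
top 56.59761605545987 323.21821953945687 198.9113191124801 -0.051252258608243645 [ 2.13069134 -2.16568808  0.18627832] [   6.93498949  568.59952491 1090.20923897]
{'clock': 0.1, 'joints': array([ 1.21738467e+00,  3.00400114e-01,  1.52150734e+00, -4.38015055e-05,
        1.32070651e+00, -6.65750831e-02]), 'qd': array([ 0.00181106, -0.00060993, -0.0015019 ,  0.00175545, -0.00190388,
        0.00153054]), 'effort': array([ 3.67532397e-03, -5.32644618e+01, -3.53288984e+01,  7.10645481e-02,
        2.34445289e-02, -6.30846159e-06]), 'eef_pos': array([155.52791996, 527.31700662, 212.9564598 ]), 'eef_rot': array([-1.57077072e+00,  1.02187175e-03,  1.28397063e+00]), 'wrist_force': array([ 0.28466603,  0.3226231 , -0.18276162]), 'moment': array([-0.03870036,  0.01035121, -0.00074744]), 'finger_gap': 94.06355106376768}
8.0 [[ 2.82908886e-01 -3.13660381e-04 -9.59146737e-01]
 [ 9.59146244e-01 -9.72879509e-04  2.82909059e-01]
 [-1.02187157e-03 -9.99999478e-01  2.56099187e-05]]
```

View pics/top.png

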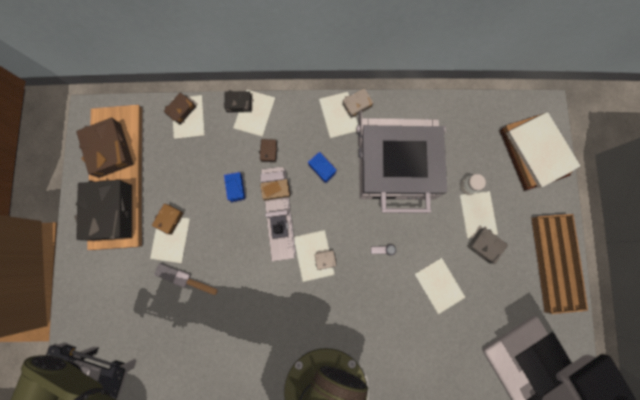

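View pics/scene.png

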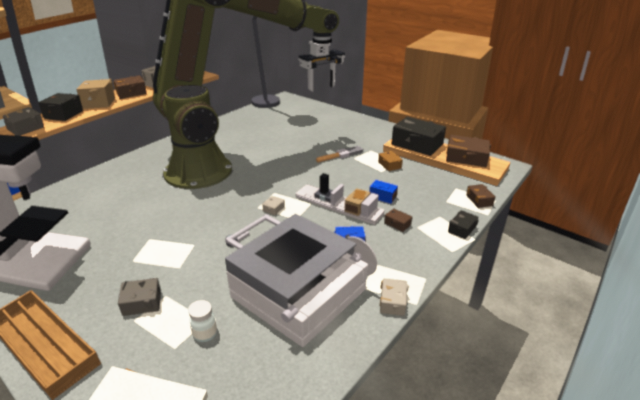

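The top view shows the scanner at (403,160) with its bar at (407,208). The calliper runs from (282,255) to (272,172), with the black grip at about (279,225). Slab candidates are the tan block at (274,189) and the blue blocks at (234,186) and (321,167). The tan block fits because it stands on the beam between the jaws. I'll confirm that in an enlarged crop.

Run:
```python
from h import *
c=load('top');im=c['color'][:,:,::-1]
a=cv2.resize(im[130:270,220:340],None,fx=4.2,fy=4.2,interpolation=cv2.INTER_CUBIC)
cv2.imwrite('pics/crop1.png',a)
b=cv2.resize(im[110:220,350:455],None,fx=5,fy=5,interpolation=cv2.INTER_CUBIC)
cv2.imwrite('pics/crop2.png',b)
```

```text
(no output)
```

View pics/crop1.png

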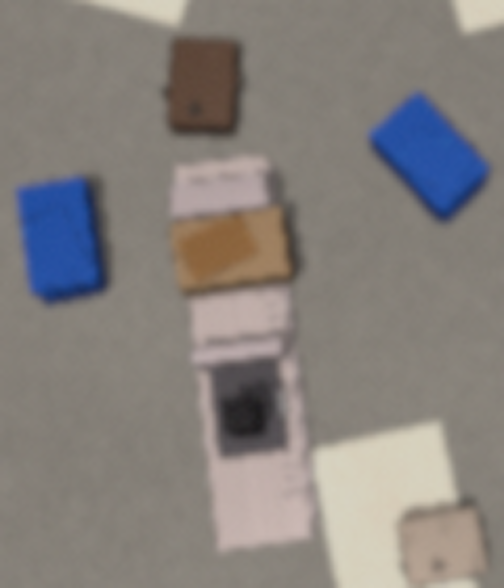

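View pics/crop2.png

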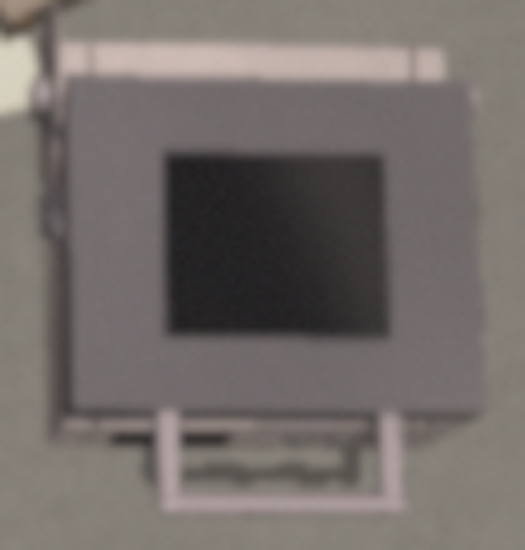

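The crop confirms the tan block between the jaws is the slab. The grip is at crop (241,412), and the hood bar runs from (165,503) to (403,503) in its crop. Next, coordinates.

Run:
```python
from h import *
c=load('top')
f1=lambda p:np.array(p)/4.2+[220,130]
f2=lambda p:np.array(p)/5+[350,110]
b=onz(c,f1([[220,548],[312,537]]),18);print('beam near',b)
s=onz(c,f1([[172,222],[280,207],[292,275],[185,293]]),63);print('slab top',s, s.mean(0))
g=onz(c,f1([[241,412]]),97)[0];print('grip',g)
far=onz(c,f1([[178,170],[268,158]]),63);print('far',far)
h=onz(c,f2([[165,503],[403,503]]),122);print('bar',h,h.mean(0),np.linalg.norm(h[0]-h[1]))
t=onz(c,f2([[68,410],[482,410],[470,84],[68,78]]),128);print('hood',t)
for a,bb in((b[0],b[1]),(s[0],s[1]),(s[3],s[2]),(h[0],h[1]),(t[0],t[1])):
    d=a-bb;print('yaw',np.arctan2(-d[0],d[1]))
print('axis yaw',np.arctan2(*(far.mean(0)-b.mean(0))[[1,0]]))
# colour-mask check of grip: darkest
im=c['color'][200:250,260:300].max(2);ys,xs=np.where(im<45);print(xs.mean()+260,ys.mean()+200,len(xs))
```

```text
beam near [[385.22083952 155.42485517  18.        ]
 [392.06794296  88.64775501  18.        ]]
slab top [[617.61524161 185.23438026  63.        ]
 [627.47373918 107.56375831  63.        ]
 [577.67887146  99.08211357  63.        ]
 [565.7956146  175.49731801  63.        ]] [597.14086671 141.84439254  63.        ]
grip [477.50210776 131.83001324  97.        ]
far [[655.89285223 181.25789138  63.        ]
 [663.8368023  116.19073491  63.        ]]
bar [[ 520.30710196 -170.06328591  122.        ]
 [ 518.08149073 -306.79682701  122.        ]] [ 519.19429634 -238.43005646  122.        ] 136.75165303107448
hood [[ 573.66650075 -115.85078214  128.        ]
 [ 570.26024883 -354.21841425  128.        ]
 [ 765.75510161 -361.34336318  128.        ]
 [ 771.14360354 -122.89447173  128.        ]]
yaw 0.10217960004282216
yaw 0.12625187764014947
yaw 0.15427338170539254
yaw -0.016275558213439328
yaw -0.014288937058162228
axis yaw 0.09808394183376258
278.265625 228.453125 64
```

```bash
python3 -m jog '[{"dx":-4,"dz":-6,"spin":-3,"grip":7},{"dx":-8,"dz":-12,"spin":-8,"grip":7},{"dx":-12,"dz":-17.5,"spin":-15,"grip":7},{"dx":-15.5,"dz":-22.5,"spin":-22,"grip":7},{"dx":-19,"dz":-27.5,"spin":-23,"grip":7},{"dx":-22,"dz":-32,"spin":-23,"grip":7},{"dx":-25,"dz":-36.5,"spin":-23,"grip":7},{"dx":-27.5,"dz":-40,"spin":-23,"grip":7},{"dx":-28.8,"dz":-42.1,"spin":-23,"grip":7},{"dx":-28.8,"dz":-42.1,"spin":-23,"grip":7},{"dx":-28.8,"dz":-42.1,"spin":-23,"grip":7},{"dx":-28.8,"dz":-42.1,"spin":-23,"grip":7}]' 10
python3 - <<'E'
from h import *
c=snap('wrist','w1')
print(monitor.read_state()['eef_pos'],monitor.read_state()['eef_rot'],proj(c,[[477.5,131.8,97]]))
E
```

```text
[155.52430662 527.34402249 213.02840411] [-1.57077889e+00  9.05814818e-04  1.28405267e+00] [[110.78817652 498.8425049 ]]validation failed for argument at $[0]...
```

View pics/w1.png

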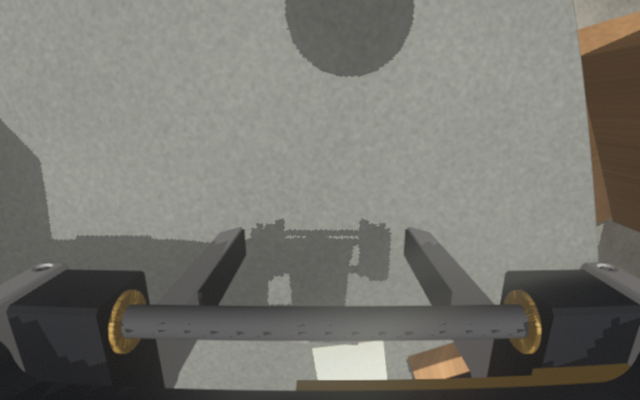

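The call was refused, since every row needs all the keys. The wrist view shows bare table and the fingers. I'll resend with `dy`.

```bash
python3 -m jog '[{"grip":7,"dx":-4,"dy":0,"dz":-6,"spin":-3},{"grip":7,"dx":-8,"dy":0,"dz":-12,"spin":-8},{"grip":7,"dx":-12,"dy":0,"dz":-17.5,"spin":-15},{"grip":7,"dx":-15.5,"dy":0,"dz":-22.5,"spin":-22},{"grip":7,"dx":-19,"dy":0,"dz":-27.5,"spin":-23},{"grip":7,"dx":-22,"dy":0,"dz":-32,"spin":-23},{"grip":7,"dx":-25,"dy":0,"dz":-36.5,"spin":-23},{"grip":7,"dx":-27.5,"dy":0,"dz":-40,"spin":-23},{"grip":7,"dx":-28.8,"dy":0,"dz":-42.1,"spin":-23},{"grip":7,"dx":-28.8,"dy":0,"dz":-42.1,"spin":-23},{"grip":7,"dx":-28.8,"dy":0,"dz":-42.1,"spin":-23},{"grip":7,"dx":-28.8,"dy":0,"dz":-42.1,"spin":-23}]' 10
python3 - <<'E'
from h import *
c=snap('wrist','w1b')
print(monitor.read_state()['eef_pos'],monitor.read_state()['eef_rot'],proj(c,[[477.5,131.8,97]]))
E
```

```text
clock: 1.65
eef_pos: [477.4, 133.0, 213.5]
eef_rot: [-1.571, -0.0, 1.687]
wrist_force: [0.8, 0.7, 0.3]
finger_gap: 70.0
[477.49032125 132.94426908 213.57265713] [-1.57096500e+00 -5.11155986e-05  1.68664072e+00] [[322.75222117 196.37412007]]
```

View pics/w1b.png

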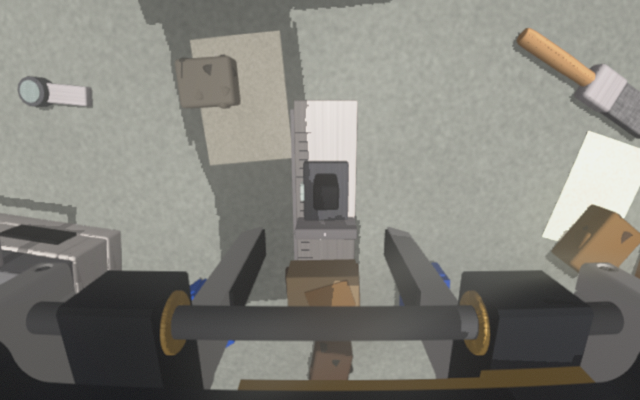

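The wrist view shows the grip's black top near (326,188), against a predicted (323,196). The beam is aligned with the tool. I'll refine the position.

Run:
```python
from h import *
c=load('w1b');im=c['color'];m=(im[150:222,300:350].max(2)<38).astype('uint8')
n,l,st,ce=cv2.connectedComponentsWithStats(m);i=1+st[1:,4].argmax();print(st[i],ce[i]+[300,150])
x,y,w,h=st[i][:4];x+=300;y+=150
p=onz(c,[[x,y],[x+w,y],[x+w,y+h],[x,y+h]],97);print(p,p.mean(0))
b=onz(c,[[357,105],[357,205]],18);d=b[0]-b[1];print('yaw',np.arctan2(-d[1],-d[0]))
```

```text
Traceback (most recent call last):
ValueError: attempt to get argmax of an empty sequence
```

Run:
```python
from h import *
c=load('w1b');im=c['color'];g=im[150:222,300:350].max(2)
print(g[::4,::3])
print('cam',ray(c,[[320,200]]))
print(proj(c,[[465.5+a,120+b,97] for a,b in((0,0),(24,0),(24,24),(0,24))]))
b=onz(c,[[357,105],[357,205]],18);d=b[0]-b[1];print('yaw',np.arctan2(-d[1],-d[0]))
```

```text
[[117 118 117 226 223 221 223 225 224 226 225 225 221 226 223 225 226]
 [151 151 150 219 223 221 223 225 225 225 224 224 221 226 223 225 225]
 [144 143 142 220 223 222 224 227 225 226 225 226 221 227 223 226 225]
 [150 127  77  88  89  87  91  89  91  91  92  90  89  93  92  92 185]
 [147  99  85 110 116 113 112 115 113 113 114 114 113 116 115 116 148]
 [149 100  85  90 115 112 111 113 112 114 114 114 113 116 112 114 156]
 [149  99  86  90 115  97  70  70  71  72  72  73 100 114 113 113 155]
 [141 100  83 107 113  66  62  63  64  63  65  63  70 115 112 113 153]
 [147 100  81  83  91  60  63  63  63  64  63  65  63 116 110 112 167]
 [165 174  80  82  79  60  61  63  66  66  67  67  65 108 111 112 167]
 [179 183  81  81  77  62  63  65  71  71  71  71  70  95 110 112 164]
 [164 178  79  81  77  58  62  66  69  70  70  69  68  95 110 111 162]
 [171 183  79  80  78  61  59  59  68  68  68  68  68 102 108 110 186]
 [119  88  79  79  77  58  60  59  63  68  66  69  64 105 108 109 185]
 [147 122  77  78  76  56  60  59  63  66  65  66  65 105 110 109 185]
 [119  93  77  77  78  74  85  86  88  96  99  99 101 109 107 109 184]
 [146 120  77  78  78  77 102 106 108 106 108 106 105 105 106 108 214]
 [ 96  94  76  76  77  76  83 104 103  96  80  86  76  81  79 100 113]]
cam (array([404.57892204, 124.81715042, 385.33599739]), array([[ 0.25680693,  0.01632021, -0.96643186]]))
[[311.29844165 182.12839618]
 [308.55331518 207.46950773]
 [334.38138839 210.35175537]
 [337.64636604 185.12893172]]
yaw 0.1397297784719415
```

```bash
python3 -m jog '[{"grip":7,"dx":0.2,"dy":4,"dz":0,"spin":0},{"grip":7,"dx":0.2,"dy":8,"dz":0,"spin":0},{"grip":7,"dx":0.2,"dy":12,"dz":0,"spin":0},{"grip":7,"dx":0.2,"dy":14,"dz":0,"spin":0},{"grip":5,"dx":0.2,"dy":14,"dz":0,"spin":0},{"grip":3.5,"dx":0.2,"dy":14,"dz":0,"spin":0},{"grip":2.8,"dx":0.2,"dy":14,"dz":0,"spin":0},{"grip":2.0,"dx":0.2,"dy":14,"dz":0,"spin":0},{"grip":2.0,"dx":0.2,"dy":14,"dz":0,"spin":0},{"grip":2.0,"dx":0.2,"dy":14,"dz":0,"spin":0}]' 8
```

```text
clock: 2.95
eef_pos: [477.8, 134.1, 73.8]
eef_rot: [-1.571, 0.0, 1.685]
wrist_force: [-0.7, -1.4, 3.6]
finger_gap: 24.0
```

```bash
python3 -m jog '[{"grip":2,"dx":0,"dy":0,"dz":-0.7,"spin":0},{"grip":2,"dx":0,"dy":0,"dz":-1.4,"spin":0},{"grip":2,"dx":0,"dy":0,"dz":-2.1,"spin":0},{"grip":2,"dx":0,"dy":0,"dz":-2.8,"spin":0},{"grip":2,"dx":0,"dy":0,"dz":-3.4,"spin":0},{"grip":2,"dx":0,"dy":0,"dz":-3.8,"spin":0},{"grip":2,"dx":0,"dy":0,"dz":-4.0,"spin":0},{"grip":2,"dx":0,"dy":0,"dz":-4.0,"spin":0}]'; python3 -m jog '[{"grip":2,"dx":0,"dy":0,"dz":-0.1,"spin":0},{"grip":2,"dx":0,"dy":0,"dz":-0.2,"spin":0},{"grip":2,"dx":0,"dy":0,"dz":-0.3,"spin":0},{"grip":2,"dx":0,"dy":0,"dz":-0.3,"spin":0}]'
```

```text
clock: 3.95
eef_pos: [518.3, 138.9, 73.7]
eef_rot: [-1.572, -0.0, 1.685]
wrist_force: [0.8, -0.2, 4.9]
finger_gap: 24.3
clock: 4.45
eef_pos: [520.9, 139.2, 73.7]
eef_rot: [-1.571, -0.0, 1.685]
wrist_force: [-1.8, -1.4, 5.9]
finger_gap: 24.0
```

```bash
for i in 1 2 3; do python3 -m jog '[{"grip":2,"dx":0,"dy":0,"dz":-0.1,"spin":0},{"grip":2,"dx":0,"dy":0,"dz":-0.2,"spin":0},{"grip":2,"dx":0,"dy":0,"dz":-0.2,"spin":0}]'|grep -v rot; done
```

```text
clock: 4.82
eef_pos: [522.7, 139.4, 73.7]
wrist_force: [-2.7, -1.1, 6.8]
finger_gap: 24.0
clock: 5.2
eef_pos: [524.1, 139.6, 73.5]
wrist_force: [-6.9, -1.4, 8.8]
finger_gap: 24.2
clock: 5.58
eef_pos: [525.6, 139.8, 73.1]
wrist_force: [-8.8, -2.4, 6.6]
finger_gap: 23.7
```

```bash
python3 -m jog '[{"grip":2,"dx":0,"dy":0,"dz":0,"spin":0},{"grip":2,"dx":0,"dy":0,"dz":0,"spin":0},{"grip":2,"dx":0,"dy":0,"dz":-0.1,"spin":0},{"grip":2,"dx":0,"dy":0,"dz":-0.1,"spin":0}]' 15
python3 - <<'E'
from h import *
a=[]
for n,f,r in(('top','t2',(150,260,240,320)),('scene','s2',(170,230,280,410))):
    c=snap(n,f);a.append(cv2.resize(c['color'][r[0]:r[1],r[2]:r[3],::-1],(400,int(400*(r[1]-r[0])/(r[3]-r[2]))),interpolation=cv2.INTER_CUBIC))
H=550
cv2.imwrite('pics/crop3.png',np.hstack([cv2.copyMakeBorder(x,0,H-x.shape[0],0,0,0) for x in a]))
print(monitor.read_state()['wrist_force'])
E
```

```text
clock: 6.08
eef_pos: [525.8, 139.8, 73.1]
eef_rot: [-1.566, 0.0, 1.686]
wrist_force: [-14.6, -1.8, 11.4]
finger_gap: 24.3
[-14.12892938  -2.79926399  11.06056479]
```

View pics/crop3.png

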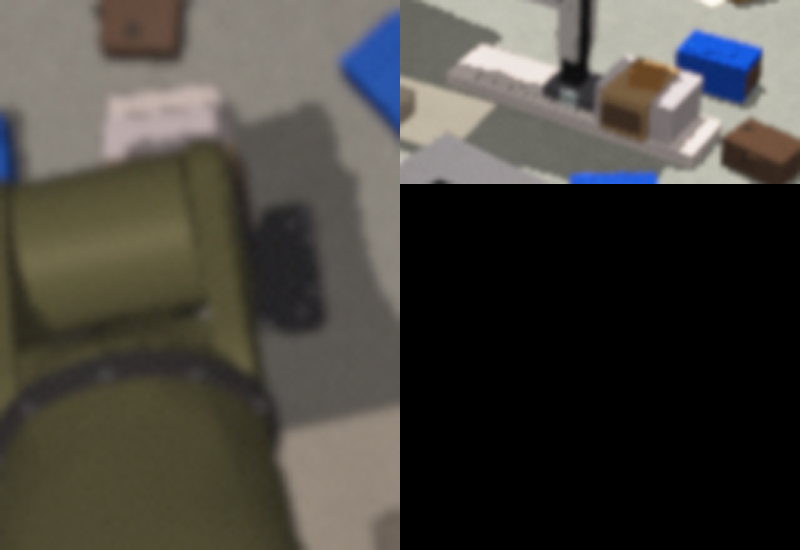

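Force jumped to 14 N for 0.2 mm of motion, which is stiff. The scene crop shows the slab flush between the jaw plate and the fixed jaw, so the calliper is shut. I'll release and lift straight up.

```bash
python3 -m jog '[{"grip":2,"dx":0,"dy":0,"dz":0.1,"spin":0},{"grip":3.5,"dx":0,"dy":0,"dz":0.1,"spin":0},{"grip":6,"dx":0,"dy":0,"dz":0.1,"spin":0},{"grip":7,"dx":0,"dy":0,"dz":0.1,"spin":0},{"grip":7,"dx":0,"dy":0,"dz":0.1,"spin":0},{"grip":7,"dx":0,"dy":-3,"dz":0.1,"spin":0},{"grip":7,"dx":0,"dy":-7,"dz":0.1,"spin":0},{"grip":7,"dx":0,"dy":-11,"dz":0.1,"spin":0},{"grip":7,"dx":0,"dy":-15,"dz":0.1,"spin":0},{"grip":7,"dx":0,"dy":-15,"dz":0.1,"spin":0}]'
python3 -m jog '[{"grip":5,"dx":-3,"dy":0,"dz":0.5,"spin":6},{"grip":5,"dx":-6,"dy":0,"dz":1,"spin":14},{"grip":5,"dx":-10,"dy":0,"dz":1.5,"spin":23},{"grip":5,"dx":-14,"dy":0,"dz":2,"spin":32},{"grip":5,"dx":-18,"dy":0,"dz":2.5,"spin":41},{"grip":5,"dx":-22,"dy":0,"dz":3,"spin":50},{"grip":5,"dx":-26,"dy":0,"dz":3.5,"spin":59},{"grip":5,"dx":-30,"dy":0,"dz":4,"spin":68},{"grip":5,"dx":-34,"dy":0,"dz":4.5,"spin":77},{"grip":5,"dx":-36.5,"dy":0,"dz":5,"spin":86},{"grip":5,"dx":-37.4,"dy":0,"dz":5,"spin":94},{"grip":5,"dx":-37.4,"dy":0,"dz":5,"spin":97.4},{"grip":5,"dx":-37.4,"dy":0,"dz":5,"spin":97.4},{"grip":5,"dx":-37.4,"dy":0,"dz":5,"spin":97.4},{"grip":5,"dx":-37.4,"dy":0,"dz":5,"spin":97.4}]'
python3 - <<'E'
from h import *
c=snap('wrist','w2');t=snap('top','t3')
print(proj(c,[[519.2,-238.4,120],[520.3,-170,120],[518,-307,120]]))
f1=lambda p:np.array(p)
a=cv2.resize(t['color'][155:270,250:310,::-1],None,fx=3.47,fy=3.47,interpolation=cv2.INTER_CUBIC)[:400]
a=cv2.copyMakeBorder(a,0,400-a.shape[0],0,0,0)
b=cv2.resize(c['color'][:,:,::-1],(560,350));b=cv2.copyMakeBorder(b,0,50,0,0,0)
cv2.imwrite('pics/crop4.png',np.hstack([b,a]))
E
```

```text
clock: 7.42
eef_pos: [527.3, 140.0, 226.4]
eef_rot: [-1.576, -0.0, 1.685]
wrist_force: [-0.5, -1.0, -0.3]
finger_gap: 69.8
clock: 9.3
eef_pos: [519.5, -237.3, 223.3]
eef_rot: [-1.571, 0.0, -0.013]
wrist_force: [-0.7, -0.3, -0.0]
finger_gap: 49.7
[[324.30774564 201.73122823]
 [324.5140808  121.66385254]
 [324.02128749 272.86692135]]
```

View pics/crop4.png

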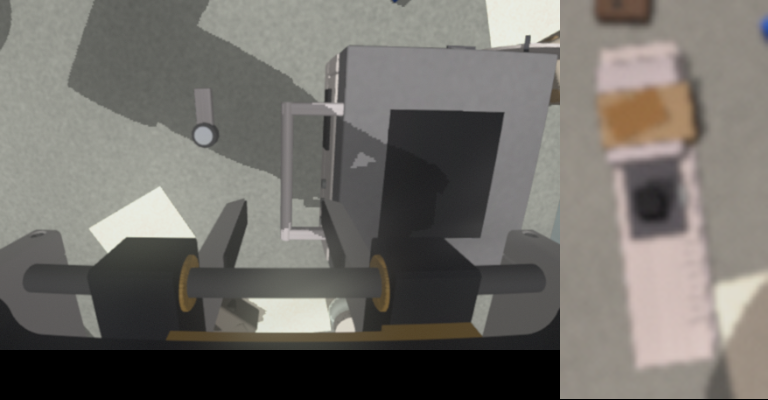

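The wrist view shows the bar upright from (328,122) to (328,270) in full-frame pixels, about 3 mm further out than predicted and parallel to the pads. In the top crop the jaw plate is on the slab and the slab is on the fixed jaw. Next I'll descend and pinch the bar.

```bash
python3 -m jog '[{"grip":5,"dx":0.3,"dy":3,"dz":0,"spin":0},{"grip":5,"dx":0.3,"dy":6,"dz":0,"spin":0},{"grip":5,"dx":0.3,"dy":9,"dz":0,"spin":0},{"grip":5,"dx":0.3,"dy":11,"dz":0,"spin":0},{"grip":5,"dx":0.3,"dy":11.4,"dz":0,"spin":0},{"grip":3,"dx":0.3,"dy":11.4,"dz":0,"spin":0},{"grip":1.6,"dx":0.3,"dy":11.4,"dz":0,"spin":0},{"grip":0.8,"dx":0.3,"dy":11.4,"dz":0,"spin":0},{"grip":0.5,"dx":0.3,"dy":11.4,"dz":0,"spin":0},{"grip":0.5,"dx":0.3,"dy":11.4,"dz":0,"spin":0},{"grip":0.5,"dx":0.3,"dy":11.4,"dz":0,"spin":0}]' 25
```

```text
clock: 10.78
eef_pos: [521.8, -237.6, 109.6]
eef_rot: [-1.571, 0.002, -0.015]
wrist_force: [-5.8, -0.6, 3.2]
finger_gap: 11.4
```

```bash
python3 -m jog '[{"grip":0.5,"dx":0.2,"dy":-1.2,"dz":0,"spin":0},{"grip":0.5,"dx":0.5,"dy":-2.5,"dz":0,"spin":0},{"grip":0.5,"dx":0.8,"dy":-3.8,"dz":0,"spin":0},{"grip":0.5,"dx":1.2,"dy":-5,"dz":0,"spin":0},{"grip":0.5,"dx":1.7,"dy":-6.2,"dz":0,"spin":0},{"grip":0.5,"dx":2.2,"dy":-7.4,"dz":0,"spin":0},{"grip":0.5,"dx":2.8,"dy":-8.5,"dz":0,"spin":0},{"grip":0.5,"dx":3.4,"dy":-9.65,"dz":0,"spin":0},{"grip":0.5,"dx":4.1,"dy":-10.7,"dz":0,"spin":0},{"grip":0.5,"dx":4.8,"dy":-11.8,"dz":0,"spin":0},{"grip":0.5,"dx":4.8,"dy":-11.8,"dz":0,"spin":0}]'
```

```text
clock: 12.15
eef_pos: [569.6, -238.6, 230.1]
eef_rot: [-1.572, 0.001, -0.015]
wrist_force: [-19.2, -0.2, 11.3]
finger_gap: 11.3
```

Radial preload is about 22 N and the tangential load about 2 N, so my arc runs slightly inside the true one. I'll ease outward.

```bash
python3 -m jog '[{"grip":0.5,"dx":-0.1,"dy":-0.1,"dz":0,"spin":0},{"grip":0.5,"dx":-0.2,"dy":-0.15,"dz":0,"spin":0},{"grip":0.5,"dx":-0.2,"dy":-0.15,"dz":0,"spin":0}]'
```

```text
clock: 12.52
eef_pos: [568.7, -238.5, 229.2]
eef_rot: [-1.572, -0.001, -0.015]
wrist_force: [1.8, -5.2, -4.2]
finger_gap: 11.1
```

```bash
python3 -m jog '[{"grip":0.5,"dx":0.4,"dy":-0.5,"dz":0,"spin":0},{"grip":0.5,"dx":0.8,"dy":-1.0,"dz":0,"spin":0},{"grip":0.5,"dx":1.6,"dy":-2.0,"dz":0,"spin":0},{"grip":0.5,"dx":2.5,"dy":-2.9,"dz":0,"spin":0},{"grip":0.5,"dx":3.4,"dy":-3.8,"dz":0,"spin":0},{"grip":0.5,"dx":4.4,"dy":-4.65,"dz":0,"spin":0},{"grip":0.5,"dx":5.4,"dy":-5.45,"dz":0,"spin":0},{"grip":0.5,"dx":5.4,"dy":-5.45,"dz":0,"spin":0}]'
python3 - <<'E'
from h import *
print(monitor.read_state()['joints'])
E
```

```text
clock: 13.52
eef_pos: [622.9, -239.6, 285.6]
eef_rot: [-1.573, -0.002, -0.015]
wrist_force: [-6.2, -5.2, 6.9]
finger_gap: 11.2
[-4.21713871e-01  5.39259605e-01  1.02275284e+00 -1.03209660e-03
  1.57690198e+00 -4.06756154e-01]
```

```bash
python3 -m jog '[{"grip":0.5,"dx":0.4,"dy":-0.4,"dz":0,"spin":0},{"grip":0.5,"dx":0.9,"dy":-0.75,"dz":0,"spin":0},{"grip":0.5,"dx":1.5,"dy":-1.1,"dz":0,"spin":0},{"grip":0.5,"dx":2.0,"dy":-1.4,"dz":0,"spin":0},{"grip":0.5,"dx":2.6,"dy":-1.75,"dz":0,"spin":0},{"grip":0.5,"dx":3.1,"dy":-2.05,"dz":0,"spin":0},{"grip":0.5,"dx":3.6,"dy":-2.3,"dz":0,"spin":0},{"grip":0.5,"dx":3.6,"dy":-2.3,"dz":0,"spin":0}]'
python3 - <<'E'
from h import *
t=snap('top','t4');c=snap('scene','s4');r=c['color'][170:360,200:400,::-1];q=t['color'][90:240,330:470,::-1]
a=cv2.resize(r,None,fx=2.1,fy=2.1,interpolation=cv2.INTER_CUBIC);b=cv2.resize(q,(372,399),interpolation=cv2.INTER_CUBIC)
cv2.imwrite('pics/crop5.png',np.hstack([a,b]))
E
```

```text
clock: 14.52
eef_pos: [658.8, -239.9, 307.8]
eef_rot: [-1.572, -0.002, -0.015]
wrist_force: [-1.8, -5.1, 2.5]
finger_gap: 10.7
```

View pics/crop5.png

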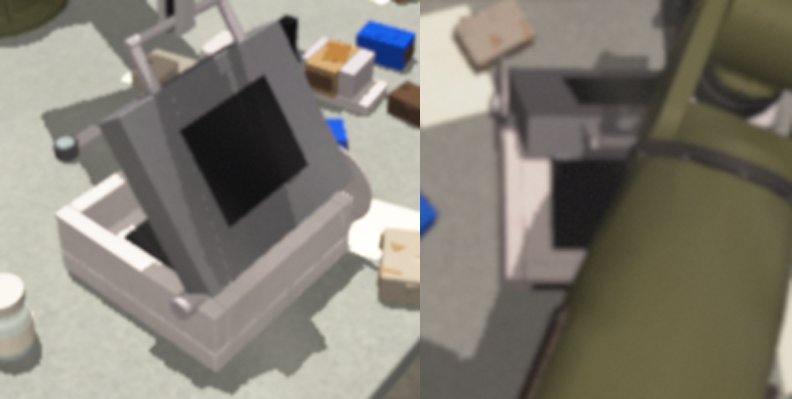

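The hood is up, at about 0.96 rad from the TCP position, so past balance. The bar at about (165,30) in the crop is still held. I'll bring it back to about 0.72 rad.

```bash
python3 -m jog '[{"grip":0.5,"dx":0,"dy":0,"dz":0,"spin":0},{"grip":0.5,"dx":-0.6,"dy":0.35,"dz":0,"spin":0},{"grip":0.5,"dx":-1.35,"dy":0.75,"dz":0,"spin":0},{"grip":0.5,"dx":-1.9,"dy":1.1,"dz":0,"spin":0},{"grip":0.5,"dx":-2.45,"dy":1.45,"dz":0,"spin":0},{"grip":0.5,"dx":-3.0,"dy":1.8,"dz":0,"spin":0},{"grip":0.5,"dx":-3.5,"dy":2.2,"dz":0,"spin":0},{"grip":0.5,"dx":-4.0,"dy":2.55,"dz":0,"spin":0},{"grip":0.5,"dx":-4.5,"dy":2.95,"dz":0,"spin":0},{"grip":0.5,"dx":-4.9,"dy":3.3,"dz":0,"spin":0},{"grip":0.5,"dx":-5.1,"dy":3.45,"dz":0,"spin":0},{"grip":0.5,"dx":-5.1,"dy":3.45,"dz":0,"spin":0},{"grip":0.5,"dx":-5.1,"dy":3.45,"dz":0,"spin":0},{"grip":0.5,"dx":-5.1,"dy":3.45,"dz":0,"spin":0}]'
python3 - <<'E'
from h import *
c=snap('scene','s5')
yaw=-0.015;hx,hy=776.5,-242
def P(x,y,z,th): # hood frame rel hinge, x to back
    X=x*np.cos(th)+z*np.sin(th);Z=-x*np.sin(th)+z*np.cos(th)
    return [hx+X*np.cos(yaw)-y*np.sin(yaw),hy+X*np.sin(yaw)+y*np.cos(yaw),85+Z]
im=c['color'][:,:,::-1].copy()
big=cv2.resize(im[170:360,200:400],None,fx=3,fy=3,interpolation=cv2.INTER_CUBIC)
for th,col in((.632,(0,0,255)),(.72,(0,255,0)),(.80,(255,0,0))):
    q=proj(c,[P(-203,120,43,th),P(-203,-120,43,th),P(-255,-70,35,th),P(-255,70,35,th)])
    print(th,q.round(1).tolist())
    for p in q: cv2.circle(big,tuple(((p-[200,170])*3).astype(int).tolist()),3,col,1)
cv2.imwrite('pics/crop6.png',big)
E
```

```text
clock: 16.38
eef_pos: [607.5, -238.7, 271.8]
eef_rot: [-1.571, 0.0, -0.014]
wrist_force: [-1.5, -3.4, 1.3]
finger_gap: 11.4
0.632 [[311.8, 183.6], [237.1, 228.9], [238.8, 201.1], [283.1, 176.6]]
0.72 [[316.3, 181.4], [241.2, 227.0], [243.4, 197.7], [288.0, 173.0]]
0.8 [[320.8, 179.8], [245.4, 225.8], [248.1, 195.1], [293.0, 170.3]]
```

View pics/crop6.png

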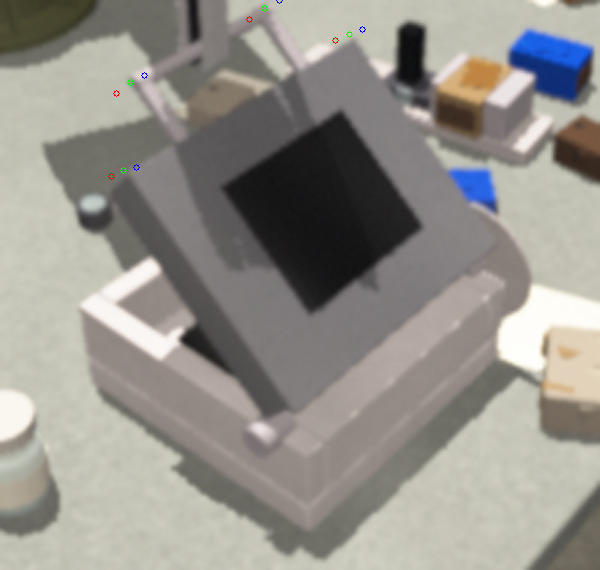

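The image is between my 0.72 and 0.80 markers, nearer 0.72, and the TCP estimate is 0.72–0.73. I'll lower it 3 mm to centre it in the band, then check that it stays still.

```bash
python3 -m jog '[{"grip":0.5,"dx":-0.1,"dy":0.1,"dz":0,"spin":0},{"grip":0.5,"dx":-0.2,"dy":0.2,"dz":0,"spin":0},{"grip":0.5,"dx":-0.2,"dy":0.2,"dz":0,"spin":0},{"grip":0.5,"dx":-0.2,"dy":0.2,"dz":0,"spin":0},{"grip":0.5,"dx":-0.2,"dy":0.2,"dz":0,"spin":0},{"grip":0.5,"dx":-0.2,"dy":0.2,"dz":0,"spin":0}]'; python3 -m jog '[{"grip":0.5,"dx":0,"dy":0,"dz":0,"spin":0},{"grip":0.5,"dx":0,"dy":0,"dz":0,"spin":0},{"grip":0.5,"dx":0,"dy":0,"dz":0,"spin":0},{"grip":0.5,"dx":0,"dy":0,"dz":0,"spin":0},{"grip":0.5,"dx":0,"dy":0,"dz":0,"spin":0},{"grip":0.5,"dx":0,"dy":0,"dz":0,"spin":0}]'
```

```text
clock: 17.18
eef_pos: [605.5, -238.7, 270.0]
eef_rot: [-1.571, -0.0, -0.014]
wrist_force: [-2.0, -3.0, 1.1]
finger_gap: 11.5
clock: 17.92
eef_pos: [605.5, -238.7, 270.0]
eef_rot: [-1.571, -0.0, -0.015]
wrist_force: [-1.4, -2.2, 0.9]
finger_gap: 10.9
```

```bash
python3 -c "
from cell import ticket;print(ticket.sign_off())"
```

```text
the job is handed in; nothing more can be done
None
```

I closed the calliper on the slab and left it shut, then raised the scanner hood past balance and brought it back below that point. The job was handed in at about 18 s, with the gripper still holding the hood. Sign-off gave no verdict.

- **Calliper:** I pinched the thumb grip and slid the jaw about 48 mm until it met firm resistance. The push peaked at about 15 N at the wrist, so the final press was a bit firmer than it needed to be. I then eased off and let go. Pictures before and after release showed the slab touching both jaws.
- **Hood:** I raised it to about 0.96 rad, roughly 6° past balance. It is now held at about 0.715 rad, roughly 7.7° under balance by the arm's position, and did not move over the last 0.75 s with about 3 N at the wrist.

**Checks that disagreed:**
- The scene picture put the hood at 0.72–0.75 rad just before I lowered it the last 3 mm, while the arm's position gave about 0.73. Either way it is inside the 5–10° band. I did not check the pointer against the rib.
- While raising the hood, my path ran slightly inside its true arc. That loaded the bar with about 22 N until I eased outward, and the bar slid about 3 mm between the pads.

Nothing else was touched on purpose, and I saw nothing else moved in the pictures I viewed.

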